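# Click the sliding guard into place in front of the drying bowl

### The arm

A 6-joint arm with a two-finger parallel gripper is mounted at the origin on the work surface. World frame = base frame: x ahead of the robot, y to its left, z up, the work surface at z = 0. Lengths are in m, angles in rad, forces in N, time in s.
With the tool pointing down it reaches from about 0.35 to 0.775 m from the base axis. Payload 7.3 kg.
Tool frame: the origin (TCP) lies on the front face of the gripper's body, between the roots of the fingers; the fingertips stand 66 mm ahead of it and the grasp point (between the pads) lies 47 mm ahead of it; z points along the fingers, y is the line along which they close (so a half turn about z gives the same grasp; the last joint's range is limited). The gripper opens to 92 mm and grips with 3 to 60 N. Pads are 19 mm wide; open, the fingers measure 130 mm over their backs; the gripper's body (75 mm by 190 mm) begins 47 mm behind the grasp point.
Start: joints at [-1.471, 0.342, 1.524, -0, 1.275, -0.146], TCP at [0.128, -0.509, 0.292] pointing down, gripper open.
Joint ranges: [-2.53, 2.53], [-0.77, 2.02], [0.04, 2.7], [-1, 4.14], [0.28, 2.66], [-3.11, 3.11]. Speed limits (rad/s): [2.57, 2.57, 3.14, 3.14, 3.14, 3.14].

### API

Orientations are given as a 3x3 rotation matrix whose columns are the frame's x, y, z axes.
In Python, from station import bot gives the robot as it stands. The module is installed in compiled form; this text tells all that it offers.
- The arm moves only by the tool step_arm, never from a script. Its argument "increments" is a list of rows, each a list of 7 numbers: the gripper command: -1 is shut, 1 is fully open, values between are in proportion, then the shift along the tool's x, y, z as a fraction of full scale, then the turn, a rotation vector about the tool's x, y, z as a fraction of full scale. A call has 1 to 5 rows; each row shifts and turns the commanded pose from where the row before left it, along the tool's axes as they then stand; what a row does not reach is not made up. Full scale, the value 1, is 80 mm for a shift and 60 degrees for a turn. A row lasts 1/12 s, in which the tool goes at most 41.7 mm and 7.16 degrees, less where a joint would pass 70% of its speed; a pose out of reach is approached as far as the arm can. A call with a number of a shift or a turn outside -1 to 1 is refused whole. A call with a gripper value outside its range is refused whole. The fingers move at their own pace and stop on an object; "newtons" is the grip in N (left out, the last holds). Time passes only in rows, so rows that do not move let the fingers close. It gives the time, the measured TCP pose, the force, the opening and the grip force at its end, in the units of the state.
- bot.observe(): the state, without advancing time (a new reading comes with each control period).
- bot.capture(name): name is "scene" or "top" or "wrist"; returns a dict with "color" (400x640x3 uint8, red, green, blue), "intrinsics" (3x3 intrinsics, pixels), "xyz" and "attitude" of the camera in the world. Camera axes: x right, y down, z forward; pixel columns grow to the right and rows downward; lengths in m; the calibration is good to about 2 mm. A picture is of the moment at which its call begins. There is no depth.
- bot.hand_in(): hands the job in; it is judged then, once.
The state is a dict: "clock": time; "joints": joint angles; "qd": joint speeds; "effort": joint torques, N m; "tcp_pos": TCP position; "orientation": TCP orientation; "force": force on the tool from outside, world axes, zero at the start; "ft_torque": the same for the moment, N m; "grip_width": finger opening in m; "grip_force": force on a finger pad.
Only numpy, scipy, OpenCV 4.12 (cv2) and the standard library are available. Lean on these libraries where they do the work, as an engineer would, in place of code of your own. Each camera call takes 0.05 s, during which the arm holds its last target. There are 200 camera calls.

### The job

Things are drying in the three bays of the draining tray, and the small ceramic bowl that stands upside down could slip off the open front. With closed fingertips, gently push the thumb tab of the sliding guard along its rail until the guard clicks into the notch in front of that bowl, and leave it seated there; only push the guard, do not grip it, and leave everything else where it stands.

Things in the scene. Friction and masses are not known exactly. Their poses are not given: they have to be found in the camera images.
- tray: fixed stainless draining tray, 250 mm deep (x) by 520 mm long (y), floor 8 mm thick; origin under its centre. Open front edge towards -x (robot); along it, centred at x = -135 mm, runs a 14 mm square aluminium rail, top 26 mm above the counter. Low ribs part it into three bays centred at y = -60, 55 and 170 mm; the rest (y below -118 mm) is empty
- guard: sliding guard: black carriage with an upright steel plate (84 mm long, top at z 80 mm) on the rail; origin on the rail's centre line at counter height, axes as the tray's. Slides only along the tray's y, between end stops at y = -205 and +205 mm; starts parked at -205 to -155 mm, before the first notch. Rail friction about 1.5 N; it stays where it is left, except that a notch draws it in
- tab (a point): centre of the guard's black upright thumb tab, 36 mm in front (-x) of the guard's origin: 30 mm in x, 12 mm in y (its flat sides face -y and +y, to be pushed), z 31 to 86 mm above the counter; free on both sides and in front
- notch0 (a point): where the guard's origin lies when seated in the first bay's notch (tray y = -60 mm). A notch is a pair of metal ridges on the rail, 16 mm apart, 5 mm high; a spring plunger in the guard rides over them: the push rises to 5 to 10 N some 15 mm before the notch, falls to nothing at the crest 8 mm before it, and from about 5 mm before it the guard snaps by itself to the centre
- notch1 (a point): the same for the middle bay (tray y = 55 mm). Going on out of a notch takes the same force over its second ridge, crest 8 mm past the centre; notches on the way are passed like this, and it works the same in both directions
- notch2 (a point): the same for the last bay (tray y = 170 mm)
- bowl: small white ceramic bowl turned upside down, 96 mm across, 56 mm tall with its foot ring on top; loose, standing in one of the three bays (within 10 mm of its centre along y, about 110 mm behind the rail); origin at the centre of its underside (the mouth)
- filter: upright cylindrical steel mesh filter, 72 mm across, 85 mm tall, loose in another bay; origin under its centre; leave alone
- container: closed clear plastic container with white lid, 96 by 86 mm, 92 mm tall, loose in the remaining bay; origin under its centre; leave alone
- dispenser: steel soap dispenser with press pump, 68 mm across, 172 mm tall, left of the tray; origin under its centre; leave alone
- scraper: flat orange plastic scraper, 130 by 85 mm, 12 mm high, lying left of the tray; origin 12 mm ahead of the middle of its grip; leave alone
- mug: blue mug, 80 mm across, 90 mm tall, right of the tray; origin under its centre; leave alone
- jar: glass jar with steel cap, 70 mm across, 100 mm tall, right of the tray; origin under its centre; leave alone
Things that resemble listed ones, but are neither listed nor needed, are in the scene too. What is shaped like the bowl but red or yellow is not meant.

How it is judged:
By the outcome, as a careful person would: the job done as asked, in the order asked, and still so for the second after the job is handed in, with the robot touching nothing.
It also fails if it takes over 48 s, if anything falls off the work surface, if the arm or the gripper's body presses on something with over 40 N, if the wrist force passes 120 N, or if a joint passes its speed limit or range.

## Working session

There is one attempt and no reset: what is moved stays moved. The work goes in short steps, Python scripts to look and compute and a tool call to move; the robot and the scene stay as the last step left them, time stands still between calls to the robot, and variables do not carry over. Pictures are saved under pics/ and viewed, at most 10 in all, crops included, and the job is handed in when it is done.

Besides the shell and the picture viewer there is one more tool, called after "Request:" as name(argument=value, ...), one argument or row to a line, values as JSON. step_arm: Moves the arm, as the interface text tells. Its arguments: {"type":"object","properties":{"increments":{"type":"array","items":{"type":"array","items":{"type":"number"}}},"newtons":{"type":"number"}},"required":["increments"]}

```bash
mkdir -p pics; python3 - <<'E'
from station import bot
import cv2,numpy as np
np.set_printoptions(precision=4,suppress=True)
for n in("scene","top"):
    c=bot.capture(n); cv2.imwrite(f"pics/{n}0.png",c["color"][:,:,::-1]); print(n,c["intrinsics"],c["xyz"],c["attitude"])
s=bot.observe(); print(s["clock"],s["tcp_pos"],s["orientation"],s["force"],s["grip_width"])
E
```

```text
scene [[373.9807   0.     319.7661]
 [  0.     373.9807 202.853 ]
 [  0.       0.       1.    ]] [1.3287 0.2603 0.7645] [[-0.3187  0.6201 -0.7169]
 [ 0.9479  0.2063 -0.2429]
 [-0.0027 -0.7569 -0.6535]]
top [[373.3916   0.     317.4642]
 [  0.     373.3916 203.6449]
 [  0.       0.       1.    ]] [0.3881 0.0048 1.2324] [[-0.0234 -0.9876  0.1554]
 [-0.9996  0.021  -0.017 ]
 [ 0.0135 -0.1557 -0.9877]]
0.1 [ 0.1277 -0.5089  0.2916] [[ 0.9699  0.2433 -0.0001]
 [ 0.2433 -0.9699  0.0014]
 [ 0.0002 -0.0014 -1.    ]] [ 0.9377 -0.9107 -0.8566] 0.09182673618016521
```

View pics/scene0.png

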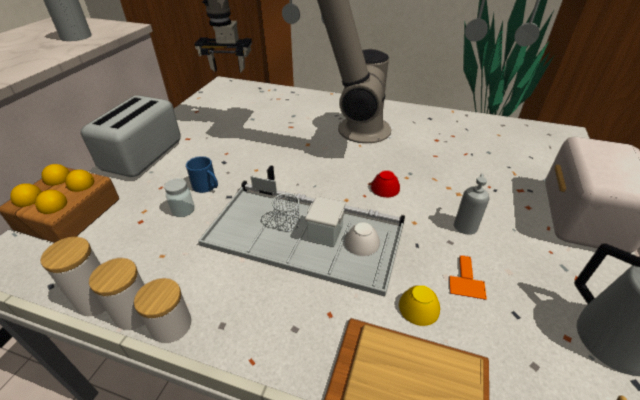

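View pics/top0.png

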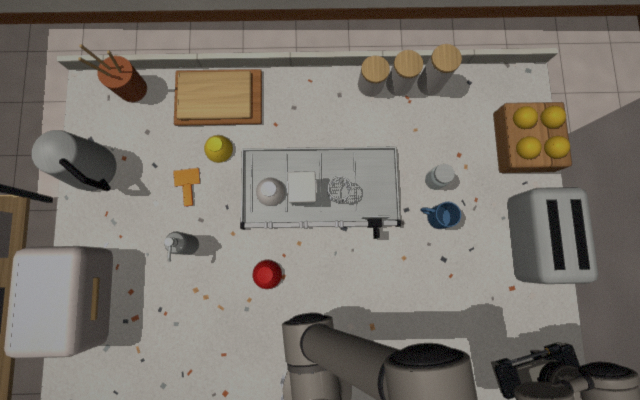

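The white bowl (268,190 in top) is in the leftmost bay (+y), so the target is notch2. The filter is at (345,190) and the container at (302,187). The guard is parked at the right end, with its tab at (376,228). The red bowl (267,274) stands in front of the rail near the end of the push.

```bash
cat >h.py <<'E'
import numpy as np,cv2
np.set_printoptions(precision=4,suppress=True)
def ray(c,u,v,z):
    d=c["attitude"]@np.linalg.inv(c["intrinsics"])@np.array([u,v,1.]); p=np.array(c["xyz"]); return p+d*(z-p[2])/d[2]
E
python3 - <<'E'
from station import bot
from h import *
c=bot.capture("top"); im=c["color"]
cv2.imwrite("pics/crop.png",cv2.resize(im[135:295,225:425],None,fx=4,fy=3.75,interpolation=cv2.INTER_CUBIC)[:,:,::-1])
for n,u,v,z in [("railL",243,226,.026),("railR",400,224,.026),("backL",244,150,.02),("backR",397,149,.02),("tab",376,219,.086),("bowl",268,187,.056)]: print(n,ray(c,u,v,z))
h=cv2.cvtColor(im,cv2.COLOR_RGB2HSV); m=((h[...,0]<6)|(h[...,0]>174))&(h[...,1]>180)&(h[...,2]>90); m[:250]=0;m[300:]=0
ys,xs=np.nonzero(m[:, :320]); print("red",xs.min(),xs.max(),ys.min(),ys.max()); print(ray(c,xs.mean(),ys.mean(),.03),ray(c,xs.mean(),ys.min(),.03),ray(c,xs.mean(),ys.min(),.0))
E
```

```text
railL [0.5099 0.2264 0.026 ]
railR [ 0.5052 -0.2828  0.026 ]
backL [0.7662 0.2261 0.02  ]
backR [ 0.7598 -0.2888  0.02  ]
tab [ 0.5165 -0.1949  0.086 ]
bowl [0.6306 0.1419 0.056 ]
red 253 275 262 287
[0.352  0.1582 0.03  ] [0.3933 0.1582 0.03  ] [0.3934 0.162  0.    ]
```

View pics/crop.png

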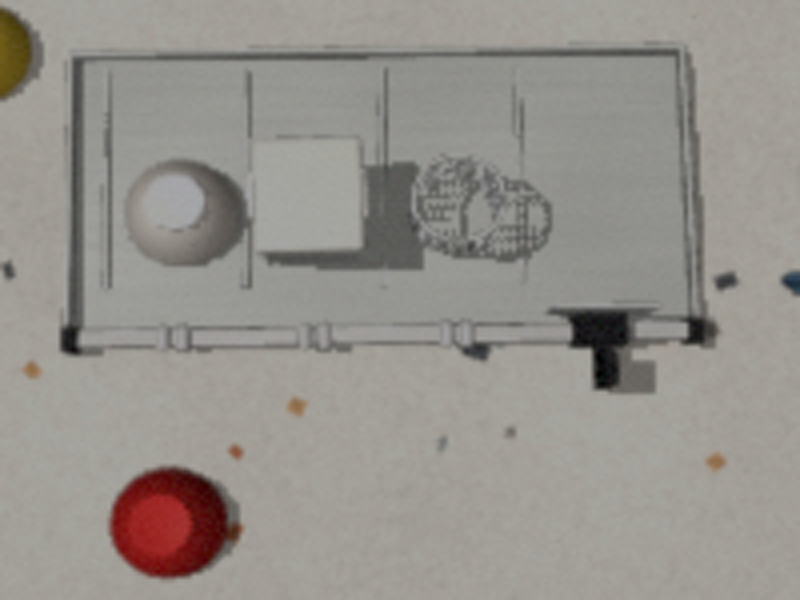

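The crop shows the notch ridge pairs centred at crop X,Y = (174,337), (316,336) and (458,333). The tab is at X≈593–620, Y≈346–388, and the red bowl is centred at (168,522).

```bash
python3 - <<'E'
from station import bot
from h import *
c=bot.capture("top")
P={}
for n,X,Y,z in [("n2",174,337,.029),("n1",316,336,.029),("n0",458,333,.029),("tabLtop",596,366,.086),("tabLbot",594,380,.031),("tabR",620,366,.086),("tabFront",606,388,.031),("tabFrontTop",606,388,.086),("carriage",600,330,.04),("redtop",168,470,.03),("endL",72,338,.026),("endR",697,330,.026)]:
    P[n]=ray(c,225+X/4,135+Y/3.75,z); print(n,P[n])
d=P["n2"]-P["n0"]; print(np.linalg.norm(d),"yaw",np.arctan2(-d[0],d[1]))
d=P["endL"]-P["endR"]; print(np.linalg.norm(d),"yaw",np.arctan2(-d[0],d[1]))
E
```

```text
n2 [0.5114 0.1438 0.029 ]
n1 [0.5098 0.0292 0.029 ]
n0 [ 0.5099 -0.0857  0.029 ]
tabLtop [ 0.4746 -0.1867  0.086 ]
tabLbot [ 0.4668 -0.1938  0.031 ]
tabR [ 0.4742 -0.2053  0.086 ]
tabFront [ 0.4597 -0.2031  0.031 ]
tabFrontTop [ 0.4564 -0.1936  0.086 ]
carriage [ 0.5088 -0.1991  0.04  ]
redtop [0.3983 0.1487 0.03  ]
endL [0.5127 0.2264 0.026 ]
endR [ 0.5085 -0.2806  0.026 ]
0.22946515114060842 yaw -0.006923963781642364
0.506979051933087 yaw -0.00829805227424795
```

Request:
step_arm(
  increments=[
    [-1,0,0,0,0,0,0.081],
    [-1,0,0,0,0,0,0.081],
    [-1,0,0,0,0,0,0.08],
    [-1,0.2,-0.15,0,0,0,0],
    [-1,0.3,-0.23,0,0,0,0],
  ],
  newtons=10,
)

```text
clock: 0.62
tcp_pos: [0.167, -0.4799, 0.2918]
orientation: [[1.0, -0.011, -0.001], [-0.011, -1.0, -0.0], [-0.001, 0.0, -1.0]]
force: [0.3, 0.3, -0.2]
grip_width: 0.063
grip_force: 0.0
```

Request:
step_arm(
  increments=[
    [-1,0.35,-0.27,0,0,0,0],
    [-1,0.35,-0.27,0,0,0,0],
    [-1,0.35,-0.27,0,0,0,0],
    [-1,0.35,-0.27,0,0,0,0],
    [-1,0.35,-0.27,0,0,0,0],
  ],
)

```text
clock: 1.03
tcp_pos: [0.3099, -0.3709, 0.2922]
orientation: [[1.0, -0.008, -0.0], [-0.008, -1.0, 0.0], [-0.0, -0.0, -1.0]]
force: [0.1, -1.8, 0.2]
grip_width: 0.03
grip_force: 0.0
```

Request:
step_arm(
  increments=[
    [-1,0.35,-0.27,0,0,0,0],
    [-1,0.35,-0.27,0,0,0,0],
    [-1,0.35,-0.27,0,0,0,0],
    [-1,0.35,-0.27,0,0,0,0],
    [-1,0.2,-0.15,0,0,0,0],
  ],
)

```text
clock: 1.45
tcp_pos: [0.4397, -0.2724, 0.2921]
orientation: [[1.0, -0.006, 0.001], [-0.006, -1.0, 0.001], [0.001, -0.001, -1.0]]
force: [-0.3, -0.5, 0.3]
grip_width: 0.0006
grip_force: 0.0
```

Request:
step_arm(
  increments=[
    [-1,0.19,-0.12,0.2,0,0,0],
    [-1,0.19,-0.12,0.3,0,0,0],
    [-1,0,0,0.3,0,0,0],
    [-1,0,0,0.2,0,0,0],
    [-1,0,0,0,0,0,0],
  ],
)

```text
clock: 1.87
tcp_pos: [0.4669, -0.2544, 0.2086]
orientation: [[1.0, -0.007, -0.006], [-0.007, -1.0, 0.004], [-0.006, -0.004, -1.0]]
force: [-1.0, -0.5, -0.3]
grip_width: 0.0005
grip_force: 0.0
```

```bash
python3 - <<'E'
from station import bot
from h import *
c=bot.capture("wrist"); cv2.imwrite("pics/w1.png",c["color"][:,:,::-1]); print(c["intrinsics"],c["xyz"],c["attitude"],bot.observe()["tcp_pos"])
E
```

```text
[[279.2697   0.     314.2396]
 [  0.     279.2697 196.3939]
 [  0.       0.       1.    ]] [ 0.5471 -0.2555  0.2998] [[-0.007  -0.9538 -0.3003]
 [-1.      0.0052  0.0067]
 [-0.0049  0.3003 -0.9538]] [ 0.4675 -0.2552  0.2107]
```

View pics/w1.png

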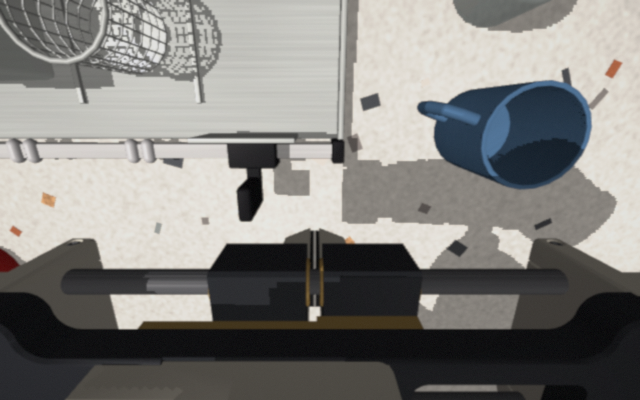

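The wrist view shows the tab's front top edge at about (238–251, 220), with the closed fingers to its right. The mug and its handle are well clear.

```bash
python3 - <<'E'
from station import bot
from h import *
c=bot.capture("wrist")
for n,u,v,z in [("fl",238,219,.086),("fr",251,220,.086),("n0",141,150,.029),("n1",24,150,.029),("mughandle",420,105,.07)]: print(n,ray(c,u,v,z))
E
```

```text
fl [ 0.4607 -0.1914  0.086 ]
fr [ 0.4598 -0.2022  0.086 ]
n0 [ 0.5108 -0.0861  0.029 ]
n1 [0.5116 0.0285 0.029 ]
mughandle [ 0.55   -0.3389  0.07  ]
```

Request:
step_arm(
  increments=[
    [-1,0.04,0,0.3,0,0,0],
    [-1,0,0,0.4,0,0,0],
    [-1,0,0,0.35,0,0,0],
    [-1,0,0,0.15,0,0,0],
    [-1,0,0,0,0,0,0],
  ],
)

```text
clock: 2.38
tcp_pos: [0.4706, -0.2557, 0.1149]
orientation: [[1.0, -0.008, -0.002], [-0.008, -1.0, 0.002], [-0.002, -0.002, -1.0]]
force: [0.2, -0.3, -0.1]
grip_width: 0.0004
grip_force: 0.0
```

Request:
step_arm(
  increments=[
    [-1,0,-0.1,0,0,0,0],
    [-1,0,-0.1,0,0,0,0],
    [-1,0,-0.1,0,0,0,0],
    [-1,0,-0.1,0,0,0,0],
    [-1,0,-0.1,0,0,0,0],
  ],
)

```text
clock: 2.8
tcp_pos: [0.4721, -0.2152, 0.1174]
orientation: [[1.0, -0.007, 0.002], [-0.007, -1.0, -0.002], [0.002, 0.002, -1.0]]
force: [-0.1, -1.8, 0.7]
grip_width: 0.0006
grip_force: 1.0
```

Request:
step_arm(
  increments=[
    [-1,0,-0.1,0,0,0,0],
    [-1,0,-0.1,0,0,0,0],
    [-1,0,-0.1,0,0,0,0],
    [-1,0,-0.1,0,0,0,0],
    [-1,0,-0.1,0,0,0,0],
  ],
)

```text
clock: 3.22
tcp_pos: [0.4721, -0.1751, 0.1163]
orientation: [[1.0, -0.008, 0.0], [-0.008, -1.0, -0.0], [0.0, 0.0, -1.0]]
force: [0.8, -2.2, 1.8]
grip_width: 0.0006
grip_force: 1.0
```

Request:
step_arm(
  increments=[
    [-1,0,-0.1,0,0,0,0],
    [-1,0,-0.1,0,0,0,0],
    [-1,0,-0.1,0,0,0,0],
    [-1,0,-0.1,0,0,0,0],
    [-1,0,-0.06,0,0,0,0],
  ],
)

```text
clock: 3.63
tcp_pos: [0.4721, -0.138, 0.1161]
orientation: [[1.0, -0.007, -0.0], [-0.007, -1.0, 0.0], [-0.0, -0.0, -1.0]]
force: [0.1, -1.6, 1.4]
grip_width: 0.0004
grip_force: 0.9
```

Request:
step_arm(
  increments=[
    [-1,0,-0.05,0,0,0,0],
    [-1,0,-0.04,0,0,0,0],
  ],
)

```text
clock: 3.8
tcp_pos: [0.4722, -0.1313, 0.1161]
orientation: [[1.0, -0.007, -0.0], [-0.007, -1.0, 0.0], [-0.0, -0.0, -1.0]]
force: [1.2, -2.3, 0.7]
grip_width: 0.0008
grip_force: 0.8
```

Request:
step_arm(
  increments=[
    [-1,0,-0.04,0,0,0,0],
  ],
)

```text
clock: 3.88
tcp_pos: [0.4722, -0.1284, 0.1161]
orientation: [[1.0, -0.008, -0.0], [-0.008, -1.0, -0.0], [-0.0, 0.0, -1.0]]
force: [0.7, -1.7, 1.0]
grip_width: 0.0005
grip_force: 0.8
```

Request:
step_arm(
  increments=[
    [-1,0,-0.04,0,0,0,0],
  ],
)

```text
clock: 3.97
tcp_pos: [0.4722, -0.1253, 0.1161]
orientation: [[1.0, -0.008, -0.0], [-0.008, -1.0, -0.0], [-0.0, 0.0, -1.0]]
force: [0.7, -1.7, 1.6]
grip_width: 0.0006
grip_force: 0.9
```

Request:
step_arm(
  increments=[
    [-1,0,-0.04,0,0,0,0],
  ],
)

```text
clock: 4.05
tcp_pos: [0.4723, -0.1222, 0.1162]
orientation: [[1.0, -0.008, -0.0], [-0.008, -1.0, -0.0], [-0.0, 0.0, -1.0]]
force: [-1.3, -8.8, 1.1]
grip_width: 0.0008
grip_force: 4.7
```

Request:
step_arm(
  increments=[
    [-1,0,-0.04,0,0,0,0],
  ],
)

```text
clock: 4.13
tcp_pos: [0.4724, -0.1199, 0.1163]
orientation: [[1.0, -0.007, 0.0], [-0.007, -1.0, -0.002], [0.0, 0.002, -1.0]]
force: [-1.7, -7.9, -0.1]
grip_width: 0.0006
grip_force: 4.1
```

Request:
step_arm(
  increments=[
    [-1,0,-0.04,0,0,0,0],
  ],
)

```text
clock: 4.22
tcp_pos: [0.4723, -0.1165, 0.1162]
orientation: [[1.0, -0.008, -0.0], [-0.008, -1.0, -0.001], [-0.0, 0.001, -1.0]]
force: [-0.3, -5.5, -0.6]
grip_width: 0.0003
grip_force: 2.5
```

Request:
step_arm(
  increments=[
    [-1,0,-0.04,0,0,0,0],
  ],
)

```text
clock: 4.3
tcp_pos: [0.4723, -0.1129, 0.1162]
orientation: [[1.0, -0.008, -0.0], [-0.008, -1.0, -0.001], [-0.0, 0.001, -1.0]]
force: [-0.1, -1.7, 1.9]
grip_width: 0.0006
grip_force: 0.9
```

Request:
step_arm(
  increments=[
    [-1,0,-0.04,0,0,0,0],
  ],
)

```text
clock: 4.38
tcp_pos: [0.4722, -0.1091, 0.1161]
orientation: [[1.0, -0.008, -0.001], [-0.008, -1.0, 0.0], [-0.001, -0.0, -1.0]]
force: [-1.0, 0.2, -0.2]
grip_width: 0.0005
grip_force: 0.0
```

Request:
step_arm(
  increments=[
    [-1,0,-0.04,0,0,0,0],
  ],
)

```text
clock: 4.47
tcp_pos: [0.4721, -0.1059, 0.116]
orientation: [[1.0, -0.008, -0.001], [-0.008, -1.0, 0.0], [-0.001, -0.0, -1.0]]
force: [-2.7, -11.6, -0.4]
grip_width: 0.0001
grip_force: 5.7
```

Request:
step_arm(
  increments=[
    [-1,0,-0.04,0,0,0,0],
  ],
)

```text
clock: 4.55
tcp_pos: [0.4722, -0.1035, 0.1161]
orientation: [[1.0, -0.007, -0.001], [-0.007, -1.0, -0.002], [-0.001, 0.002, -1.0]]
force: [-1.5, -7.9, -0.8]
grip_width: 0.0008
grip_force: 3.9
```

Request:
step_arm(
  increments=[
    [-1,0,-0.04,0,0,0,0],
  ],
)

```text
clock: 4.63
tcp_pos: [0.4722, -0.1002, 0.1161]
orientation: [[1.0, -0.007, -0.001], [-0.007, -1.0, -0.001], [-0.001, 0.001, -1.0]]
force: [-2.2, -4.7, -0.9]
grip_width: 0.0004
grip_force: 2.3
```

Request:
step_arm(
  increments=[
    [-1,0,-0.04,0,0,0,0],
  ],
)

```text
clock: 4.72
tcp_pos: [0.4722, -0.0966, 0.116]
orientation: [[1.0, -0.008, -0.001], [-0.008, -1.0, -0.0], [-0.001, 0.0, -1.0]]
force: [-0.4, -0.8, 0.3]
grip_width: 0.0007
grip_force: 0.7
```

Request:
step_arm(
  increments=[
    [-1,0,-0.08,0,0,0,0],
    [-1,0,-0.1,0,0,0,0],
    [-1,0,-0.1,0,0,0,0],
    [-1,0,-0.1,0,0,0,0],
    [-1,0,-0.1,0,0,0,0],
  ],
)

```text
clock: 5.13
tcp_pos: [0.4727, -0.0572, 0.1161]
orientation: [[1.0, -0.007, -0.0], [-0.007, -1.0, 0.0], [-0.0, -0.0, -1.0]]
force: [-0.5, -1.3, -1.4]
grip_width: 0.0007
grip_force: 0.9
```

Request:
step_arm(
  increments=[
    [-1,0,-0.1,0,0,0,0],
    [-1,0,-0.1,0,0,0,0],
    [-1,0,-0.1,0,0,0,0],
    [-1,0,-0.1,0,0,0,0],
    [-1,0,-0.06,0,0,0,0],
  ],
)

```text
clock: 5.55
tcp_pos: [0.473, -0.0203, 0.1162]
orientation: [[1.0, -0.007, -0.0], [-0.007, -1.0, 0.0], [-0.0, -0.0, -1.0]]
force: [-1.1, -1.4, -0.6]
grip_width: 0.0005
grip_force: 0.8
```

Request:
step_arm(
  increments=[
    [-1,0,-0.04,0,0,0,0],
    [-1,0,-0.04,0,0,0,0],
    [-1,0,-0.04,0,0,0,0],
    [-1,0,-0.04,0,0,0,0],
  ],
)

```text
clock: 5.88
tcp_pos: [0.4732, -0.0085, 0.1162]
orientation: [[1.0, -0.008, -0.0], [-0.008, -1.0, -0.0], [-0.0, 0.0, -1.0]]
force: [-1.0, -1.5, -0.3]
grip_width: 0.0008
grip_force: 0.8
```

Request:
step_arm(
  increments=[
    [-1,0,-0.04,0,0,0,0],
  ],
)

```text
clock: 5.97
tcp_pos: [0.4732, -0.0059, 0.1162]
orientation: [[1.0, -0.007, -0.0], [-0.007, -1.0, -0.001], [-0.0, 0.001, -1.0]]
force: [-2.7, -10.3, -0.4]
grip_width: 0.0005
grip_force: 4.9
```

Request:
step_arm(
  increments=[
    [-1,0,-0.04,0,0,0,0],
  ],
)

```text
clock: 6.05
tcp_pos: [0.4732, -0.003, 0.1163]
orientation: [[1.0, -0.007, -0.0], [-0.007, -1.0, -0.002], [-0.0, 0.002, -1.0]]
force: [-1.9, -4.7, 1.0]
grip_width: 0.0002
grip_force: 3.1
```

Request:
step_arm(
  increments=[
    [-1,0,-0.04,0,0,0,0],
  ],
)

```text
clock: 6.13
tcp_pos: [0.4732, 0.0005, 0.1162]
orientation: [[1.0, -0.008, -0.0], [-0.008, -1.0, -0.001], [-0.0, 0.001, -1.0]]
force: [-1.4, -2.7, 0.5]
grip_width: 0.0008
grip_force: 1.5
```

Request:
step_arm(
  increments=[
    [-1,0,-0.04,0,0,0,0],
  ],
)

```text
clock: 6.22
tcp_pos: [0.4733, 0.0041, 0.1162]
orientation: [[1.0, -0.008, 0.0], [-0.008, -1.0, -0.0], [0.0, 0.0, -1.0]]
force: [-0.7, 0.3, -0.7]
grip_width: 0.0001
grip_force: 0.1
```

Request:
step_arm(
  increments=[
    [-1,0,-0.04,0,0,0,0],
  ],
)

```text
clock: 6.3
tcp_pos: [0.4736, 0.0077, 0.1163]
orientation: [[1.0, -0.008, 0.001], [-0.008, -1.0, 0.0], [0.001, -0.0, -1.0]]
force: [0.1, -0.6, 0.8]
grip_width: 0.0005
grip_force: 0.0
```

Request:
step_arm(
  increments=[
    [-1,0,-0.04,0,0,0,0],
    [-1,0,-0.04,0,0,0,0],
    [-1,0,-0.04,0,0,0,0],
    [-1,0,-0.04,0,0,0,0],
    [-1,0,-0.06,0,0,0,0],
  ],
)

```text
clock: 6.72
tcp_pos: [0.4736, 0.0254, 0.1163]
orientation: [[1.0, -0.008, 0.0], [-0.008, -1.0, 0.0], [0.0, -0.0, -1.0]]
force: [0.5, -0.4, -0.5]
grip_width: 0.0003
grip_force: 0.0
```

Request:
step_arm(
  increments=[
    [-1,0,-0.1,0,0,0,0],
    [-1,0,-0.1,0,0,0,0],
    [-1,0,-0.1,0,0,0,0],
    [-1,0,-0.1,0,0,0,0],
    [-1,0,-0.1,0,0,0,0],
  ],
)

```text
clock: 7.13
tcp_pos: [0.4739, 0.0659, 0.1163]
orientation: [[1.0, -0.007, 0.0], [-0.007, -1.0, -0.0], [0.0, 0.0, -1.0]]
force: [0.4, -2.4, 1.1]
grip_width: 0.0003
grip_force: 0.9
```

Request:
step_arm(
  increments=[
    [-1,0,-0.1,0,0,0,0],
    [-1,0,-0.1,0,0,0,0],
    [-1,0,-0.06,0,0,0,0],
    [-1,0,-0.04,0,0,0,0],
    [-1,0,-0.04,0,0,0,0],
  ],
)

```text
clock: 7.55
tcp_pos: [0.474, 0.0925, 0.1162]
orientation: [[1.0, -0.007, 0.0], [-0.007, -1.0, -0.0], [0.0, 0.0, -1.0]]
force: [1.1, -2.7, 1.0]
grip_width: 0.0005
grip_force: 0.8
```

Request:
step_arm(
  increments=[
    [-1,0,-0.04,0,0,0,0],
    [-1,0,-0.04,0,0,0,0],
    [-1,0,-0.04,0,0,0,0],
    [-1,0,-0.04,0,0,0,0],
    [-1,0,-0.04,0,0,0,0],
  ],
)

```text
clock: 7.97
tcp_pos: [0.4742, 0.1081, 0.1162]
orientation: [[1.0, -0.008, 0.0], [-0.008, -1.0, -0.001], [0.0, 0.001, -1.0]]
force: [0.9, -10.4, 1.8]
grip_width: 0.0002
grip_force: 5.8
```

Request:
step_arm(
  increments=[
    [-1,0,-0.04,0,0,0,0],
  ],
)

```text
clock: 8.05
tcp_pos: [0.4742, 0.1107, 0.1162]
orientation: [[1.0, -0.007, -0.0], [-0.007, -1.0, -0.002], [-0.0, 0.002, -1.0]]
force: [0.6, -7.5, 2.5]
grip_width: 0.0003
grip_force: 3.9
```

Request:
step_arm(
  increments=[
    [-1,0,-0.03,0,0,0,0],
  ],
)

```text
clock: 8.13
tcp_pos: [0.4742, 0.1134, 0.1163]
orientation: [[1.0, -0.007, 0.0], [-0.007, -1.0, -0.001], [0.0, 0.001, -1.0]]
force: [0.7, -4.8, 0.6]
grip_width: 0.0001
grip_force: 2.5
```

Request:
step_arm(
  increments=[
    [-1,0,-0.03,0,0,0,0],
  ],
)

```text
clock: 8.22
tcp_pos: [0.4742, 0.1159, 0.1163]
orientation: [[1.0, -0.008, -0.0], [-0.008, -1.0, -0.001], [-0.0, 0.001, -1.0]]
force: [0.9, -2.7, 1.5]
grip_width: 0.0007
grip_force: 1.4
```

Request:
step_arm(
  increments=[
    [-1,0,-0.02,0,0,0,0],
  ],
)

```text
clock: 8.3
tcp_pos: [0.4742, 0.118, 0.1162]
orientation: [[1.0, -0.008, -0.0], [-0.008, -1.0, 0.0], [-0.0, -0.0, -1.0]]
force: [0.7, -1.8, 0.2]
grip_width: 0.0004
grip_force: 0.5
```

Request:
step_arm(
  increments=[
    [-1,0,-0.02,0,0,0,0],
  ],
)

```text
clock: 8.38
tcp_pos: [0.4739, 0.1197, 0.116]
orientation: [[1.0, -0.008, -0.001], [-0.008, -1.0, 0.0], [-0.001, -0.0, -1.0]]
force: [0.3, 0.7, -0.9]
grip_width: 0.0006
grip_force: 0.0
```

Request:
step_arm(
  increments=[
    [-1,0,-0.01,0,0,0,0],
    [-1,0,0,0,0,0,0],
  ],
)

```text
clock: 8.55
tcp_pos: [0.4738, 0.1205, 0.116]
orientation: [[1.0, -0.007, -0.001], [-0.007, -1.0, 0.0], [-0.001, -0.0, -1.0]]
force: [0.7, -0.6, 0.9]
grip_width: 0.0002
grip_force: 0.0
```

Contact was lost just past the crest, so the guard has snapped in. I'll back off, lift and check.

Request:
step_arm(
  increments=[
    [-1,0,0.1,0,0,0,0],
    [-1,0,0.2,0,0,0,0],
    [-1,0,0.2,0,0,0,0],
    [-1,0,0,-0.3,0,0,0],
    [-1,0,0,-0.4,0,0,0],
  ],
)

```text
clock: 8.97
tcp_pos: [0.4722, 0.0788, 0.1706]
orientation: [[1.0, -0.009, -0.007], [-0.009, -1.0, -0.0], [-0.007, 0.0, -1.0]]
force: [0.5, 0.5, 0.8]
grip_width: -0.0
grip_force: 0.0
```

Request:
step_arm(
  increments=[
    [-1,0,0,-0.4,0,0,0],
    [-1,-0.2,0.2,-0.4,0,0,0],
    [-1,-0.2,0.3,-0.3,0,0,0],
    [-1,-0.2,0.3,0,0,0,0],
    [-1,0,0.2,0,0,0,0],
  ],
)

```text
clock: 9.38
tcp_pos: [0.4231, -0.0009, 0.2616]
orientation: [[1.0, -0.008, 0.001], [-0.008, -1.0, -0.001], [0.001, 0.001, -1.0]]
force: [-0.2, 0.4, -0.8]
grip_width: 0.0003
grip_force: 0.0
```

Request:
step_arm(
  increments=[
    [-1,0,0.4,0,0,0,0],
    [-1,0,0.4,0,0,0,0],
    [-1,0,0.4,0,0,0,0],
    [-1,0,0.2,0,0,0,0],
    [-1,0,0,0,0,0,0],
  ],
)

```text
clock: 9.8
tcp_pos: [0.4241, -0.1146, 0.2601]
orientation: [[1.0, -0.011, 0.0], [-0.011, -1.0, -0.001], [0.0, 0.001, -1.0]]
force: [-0.6, 0.9, -0.3]
grip_width: 0.0005
grip_force: 0.0
```

```bash
python3 - <<'E'
from station import bot
from h import *
c=bot.capture("top"); im=c["color"]
cv2.imwrite("pics/crop2.png",cv2.resize(im[135:295,225:425],None,fx=4,fy=3.75,interpolation=cv2.INTER_CUBIC)[:,:,::-1])
g=im.max(2)
print(bot.observe()["tcp_pos"],bot.observe()["force"])
E
```

```text
[ 0.424  -0.1129  0.26  ] [-0.6496  1.0529 -0.7338]
```

View pics/crop2.png

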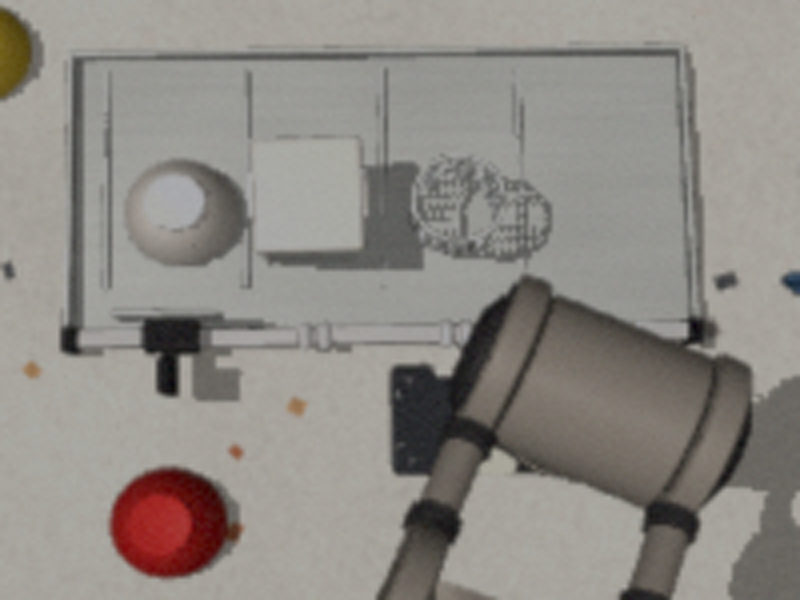

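The carriage is centred at X≈172, over the notch2 ridges (174). The bowl, container, filter and red bowl haven't moved, and the arm is clear.

```bash
python3 -c "
from station import bot
print(bot.hand_in())"
```

```text
the job is handed in; nothing more can be done
None
```

The guard is seated in the last bay's notch (notch2), in front of the white bowl. It was only pushed, nothing else in the tray moved, and the job was handed in at about 10 s.

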